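# Find the loose chamber bolt and hold its cap open

### The job

One of the three chamber bolts on the slide heating block was left loose. First take the slide case that lies across the caps and would keep them from opening, stack it squarely on top of the column of two cases beside the block, and let go of it; then tap the bolts one after another, firmly enough to push a loose one down, until you find the one that gives. Lift the cap of that bolt open by at least 45 degrees so that the slide under it can be checked, and finish while still holding it there, without moving the other things on the bench.

Things in the scene. Friction and masses are not known exactly. Their poses are not given: they have to be found in the camera images.
- block: low grey three-chamber slide heating block, 146 (x) x 226 (y) mm, fixed; origin on the worktop under its centre, x away from the robot to the hinges, y left along the row. Three equal aluminium caps, 126 (x) x 64 (y) mm, lie side by side 70 mm apart, tops 48 mm above the worktop. Each has a captive bolt at its near end. Which bolt is loose changes from start to start and cannot be seen
- bolt_left (a point): top centre of the left (block +y) bolt's head, cap shut and bolt up, 74 mm above the worktop, 48 mm in front of the block's centre line; fixed to the block, with its axes. Knurled upright steel head, 16 mm across, 18 mm tall (56 to 74 mm above the worktop), over a collar 20 mm across and 2 mm high on the cap. Pulling the head up lifts a free cap
- bolt_middle (a point): top centre of the middle bolt's head, cap shut and bolt up, 74 mm above the worktop, 48 mm in front of the block's centre line; fixed to the block, with its axes. Knurled upright steel head, 16 mm across, 18 mm tall (56 to 74 mm above the worktop), over a collar 20 mm across and 2 mm high on the cap. Pulling the head up lifts a free cap
- bolt_right (a point): top centre of the right (block -y) bolt's head, cap shut and bolt up, 74 mm above the worktop, 48 mm in front of the block's centre line; fixed to the block, with its axes. Knurled upright steel head, 16 mm across, 18 mm tall (56 to 74 mm above the worktop), over a collar 20 mm across and 2 mm high on the cap. Pulling the head up lifts a free cap
- hinge_left (a point): middle of the left (block +y) cap's hinge at its far end, 44.5 mm above the worktop, 115 mm behind the bolt's axis; the hinge axis is the block's y. A free cap swings up and away from the robot to a stop at 1.25 rad, takes about 1.5 N at the bolt head and falls shut when let go; the head may turn between the fingers as it swings
- hinge_middle (a point): middle of the middle cap's hinge at its far end, 44.5 mm above the worktop, 115 mm behind the bolt's axis; the hinge axis is the block's y. A free cap swings up and away from the robot to a stop at 1.25 rad, takes about 1.5 N at the bolt head and falls shut when let go; the head may turn between the fingers as it swings
- hinge_right (a point): middle of the right (block -y) cap's hinge at its far end, 44.5 mm above the worktop, 115 mm behind the bolt's axis; the hinge axis is the block's y. A free cap swings up and away from the robot to a stop at 1.25 rad, takes about 1.5 N at the bolt head and falls shut when let go; the head may turn between the fingers as it swings
- bolt_1 (a joint): how far one of the three bolts is pressed down in m (0 up, 0.005 fully down). The numbers 1 to 3 are not in the order of the places. A loose bolt gives 5 mm under a push of about 3.5 N, springs up again, and its cap is free; tight ones do not give (under 1 mm) and their caps are locked
- bolt_2 (a joint): how far one of the three bolts is pressed down in m (0 up, 0.005 fully down). The numbers 1 to 3 are not in the order of the places. A loose bolt gives 5 mm under a push of about 3.5 N, springs up again, and its cap is free; tight ones do not give (under 1 mm) and their caps are locked
- bolt_3 (a joint): how far one of the three bolts is pressed down in m (0 up, 0.005 fully down). The numbers 1 to 3 are not in the order of the places. A loose bolt gives 5 mm under a push of about 3.5 N, springs up again, and its cap is free; tight ones do not give (under 1 mm) and their caps are locked
- cap_1 (a joint): opening angle of the cap that carries bolt_1, rad (0 shut, 1.25 fully open)
- cap_2 (a joint): opening angle of the cap that carries bolt_2, rad (0 shut, 1.25 fully open)
- cap_3 (a joint): opening angle of the cap that carries bolt_3, rad (0 shut, 1.25 fully open)
- case_parked: closed grey plastic slide case, 58 (x) x 120 (y) x 34 (z) mm, flat top and bottom, solid to the touch, about 0.18 kg; origin at the centre of its underside, y along its length, z up. It has been left lying across the hinge halves of all three caps, 28 mm behind the block's centre line, long side along the row
- case_mid: closed grey plastic slide case, 58 (x) x 120 (y) x 34 (z) mm, flat top and bottom, solid to the touch, about 0.18 kg; origin at the centre of its underside, y along its length, z up. It is the upper one of the column of two cases that stands on the worktop to the left of the block; its top is 68 mm above the worktop
- case_low: closed grey plastic slide case, 58 (x) x 120 (y) x 34 (z) mm, flat top and bottom, solid to the touch, about 0.18 kg; origin at the centre of its underside, y along its length, z up. It is the lower one of the column, on the worktop
- timer: white bench timer, 39x62x62 mm, standing behind the block on the left; bystander
- forceps: steel forceps, 132 mm long, lying near the front edge, left of the middle; bystander
- reagent_b: amber reagent bottle, 46 mm across, 88 mm tall, to the right of the block; bystander
- dropper_bottle: small amber dropper bottle, 25 mm across, 76 mm tall, to the right of the block; bystander
- petri_a: petri dish, 59 mm across, 14 mm high, to the right of the block; bystander
Things that resemble listed ones, but are neither listed nor needed, are in the scene too. What is shaped like the case_mid but pink is not meant.

How it is judged (in metres and radians):
On the way, in this order (a step that is already met when the one before it is completed fails the run):
1. the case from the caps lies squarely on the column of two, let go and at rest (horizontal distance between case_parked and case_mid below 0.008 m and angle between the y axis of case_parked and the y axis of case_mid, either way round below 0.12 rad and z of case_parked in the frame of case_mid between 0.031 and 0.037 m and horizontal distance between case_mid and case_low below 0.012 m and angle between case_parked's own z axis and vertical below 0.05 rad and contact force between the fingers and case_parked below 0.1 N and linear speed of case_parked below 0.02 m/s), for 0.3 s.
2. the loose bolt has been pushed down by at least 3 mm while the caps are shut (value of joint any of bolt_1, bolt_2, bolt_3 above 0.003 m and value of joint each of cap_1, cap_2, cap_3 below 0.1 rad), for 0.02 s.
At the end, for the whole second after the job is handed in: The free cap stays open beyond 0.75 rad, still, in finger contact over 0.3 N; the moved case lies level on the column, within 8 mm and 0.12 rad of the upper case, not touched; the two cases below are within 12 mm of each other (all of step 1 and ((value of joint cap_1 above 0.75 rad and velocity of joint cap_1 between -0.15 and 0.15 rad/s) or (value of joint cap_2 above 0.75 rad and velocity of joint cap_2 between -0.15 and 0.15 rad/s) or (value of joint cap_3 above 0.75 rad and velocity of joint cap_3 between -0.15 and 0.15 rad/s)) and contact force between the fingers and anything else above 0.3 N); the arm keeps its last pose, push and grip.
It fails at once if a bystander (timer, forceps, bottles, petri dish) is moved by more than 25 mm (distance of any of timer, forceps, reagent_b, dropper_bottle, petri_a from where it was at the start of the episode above 0.025 m).
It fails at once if the column is shoved by more than 25 mm (distance of case_low from where it was at the start of the episode above 0.025 m).
It fails at once if a cap is opened under the case (value of joint any of cap_1, cap_2, cap_3 above 0.15 rad and horizontal distance between case_parked and block below 0.1 m).
It also fails if it takes over 61 s, if anything falls off the work surface, if the arm or the gripper's body presses on something with over 40 N, if the wrist force passes 120 N, or if a joint passes its speed limit or range.

### The arm

A 6-joint arm with a two-finger parallel gripper is mounted at the origin on a cart in front of the work surface, level with it; the furniture and walls round the work are solid. World frame = base frame: x ahead of the robot, y to its left, z up, the work surface at z = 0. Lengths are in mm, angles in rad, forces in N, time in s.
With the tool pointing down it reaches from about 300 to 750 mm from the base axis. Payload 8.5 kg.
Tool frame: the origin (TCP) lies at the very end of the fingers, on their centre line; the grasp point (between the pads) lies r.grasp_offset behind it (r.grasp_offset is the distance from the TCP to the grasp point, in mm); z points along the fingers, y is the line along which they close (so a half turn about z gives the same grasp; the last joint's range is limited). The gripper opens to 88 mm and grips with 3 to 60 N. Pads are 18 mm wide; open, the fingers measure 123 mm over their backs; the gripper's body (75 mm by 187 mm) begins 45 mm behind the grasp point.
Start: joints at [0.902, 0.381, 1.297, -0, 1.464, -0.215], TCP at [241.1, 494.319, 238.748] pointing down, gripper open.
Joint ranges: [-3.11, 3.11], [-0.89, 2.33], [0.22, 2.48], [-1.42, 4.56], [0.17, 2.85], [-2.88, 2.88]. Speed limits (rad/s): [2.39, 2.39, 3.14, 3.14, 3.14, 3.14].

### API

Orientations are given as a unit quaternion [w, x, y, z].
In Python, from bench import r gives the robot as it stands. Calls block until the motion is done:
- r.goto(position, orientation): joint-space move of the TCP to a pose.
- r.movel(position, rot=None, rate=150, f_stop=None): straight line of the TCP; rot=None keeps the orientation; rate is the mean speed in mm/s. With f_stop (N) it stops when the force on the tool has changed by that much, and returns True; else False.
- r.move_j(angles): joint-space move.
- r.grip(opening, grasp_force=None): finger opening in mm; grasp_force is the grip in N (None keeps the last); returns when the fingers have stopped.
- r.pause(seconds).
- r.ik(position, orientation): joint angles nearest the present ones, or None.
- r.sense(): the state.
- r.capture(name): name is "side" or "top"; returns a dict with "pixels" (480x640x3 uint8, red, green, blue), "z_map" (480x640 float32, mm along the optical axis (not along the pixel's ray), 0 where there is no reading), "mtx" (3x3 intrinsics, pixels), "eye" and "rotation" of the camera in the world. Camera axes: x right, y down, z forward; pixel columns grow to the right and rows downward; lengths in mm; the calibration is good to about 2 mm. A picture is of the moment at which its call begins.
A pose or a line that the arm cannot do raises r.PlanningError and nothing moves.
- r.hand_in(): hands the job in; it is judged then, once.
The state is a dict: "t": time; "joints": joint angles; "qd": joint speeds; "joint_efforts": joint torques, N m; "ee_pos": TCP position; "ee_rot": TCP orientation; "wrist_force": force on the tool from outside, world axes, zero at the start; "wrist_torque": the same for the moment, N m; "width": finger opening in mm; "grip_force": force on a finger pad.
Only numpy, scipy, OpenCV 4.12 (cv2) and the standard library are available. Lean on these libraries where they do the work, as an engineer would, in place of code of your own. Each camera call takes 0.05 s, during which the arm holds its last target. There are 200 camera calls.

## Working session

There is one attempt and no reset: what is moved stays moved. The work goes in short steps, each a Python script; the robot and the scene stay as the last script left them, time stands still between calls to the robot, and variables do not carry over. Pictures are saved under pics/ and viewed, at most 10 in all, crops included, and the job is handed in when it is done.

```bash
mkdir -p pics; ls; python3 - <<'E'
from bench import r
import cv2,numpy as np
for n in("top","side"):
    c=r.capture(n); cv2.imwrite(f"pics/{n}0.png",c["pixels"][:,:,::-1]); np.savez(f"{n}0.npz",**c)
    print(n,c["eye"],c["rotation"],c["mtx"])
print(r.grasp_offset,r.sense())
E
```

```text
pics
top [ 152.27619     150.72344263 1671.87927905] [-0.08183936  0.71164371 -0.69284351  0.08266447] [[550.67914381   0.         316.25459283]
 [  0.         550.67914381 239.05246452]
 [  0.           0.           1.        ]]
side [ 711.90294294 1428.64053757  823.84058479] [-0.03963548  0.05180555  0.86078584 -0.50477019] [[558.62764307   0.         321.45687173]
 [  0.         558.62764307 240.90114503]
 [  0.           0.           1.        ]]
18.700000000000003 {'t': 0.1, 'joints': array([ 9.01675858e-01,  3.81108587e-01,  1.29813163e+00, -2.34676112e-05,
        1.46360691e+00, -2.15298104e-01]), 'qd': array([ 0.00026641, -0.00200581, -0.00382156, -0.00121568, -0.00132762,
       -0.00080188]), 'joint_efforts': array([ 4.13860267e-03, -4.38651896e+01, -2.24912345e+01,  7.14268209e-02,
        3.42120545e-02, -3.28949250e-05]), 'ee_pos': array([240.97276217, 494.12732617, 238.22826465]), 'ee_rot': array([-2.57874435e-04,  2.24967688e-01,  9.74366022e-01, -5.71893998e-04]), 'wrist_force': array([ 0.00832642, -0.30704211, -0.65447003]), 'wrist_torque': array([0.05355102, 0.01060738, 0.07852563]), 'grip_force': 0.0, 'width': 87.8486895868852}
```

View pics/top0.png

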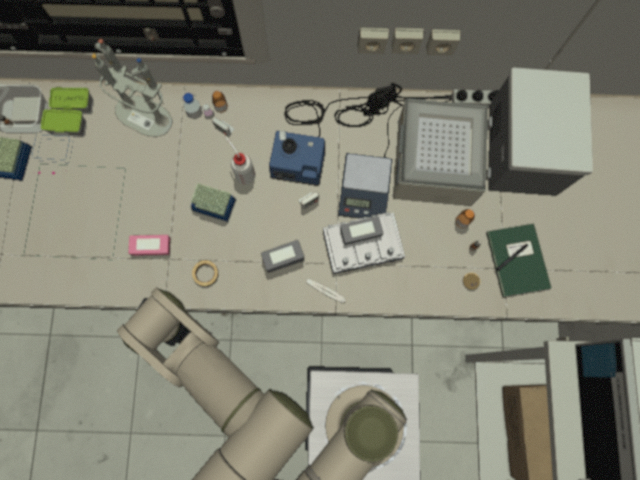

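View pics/side0.png

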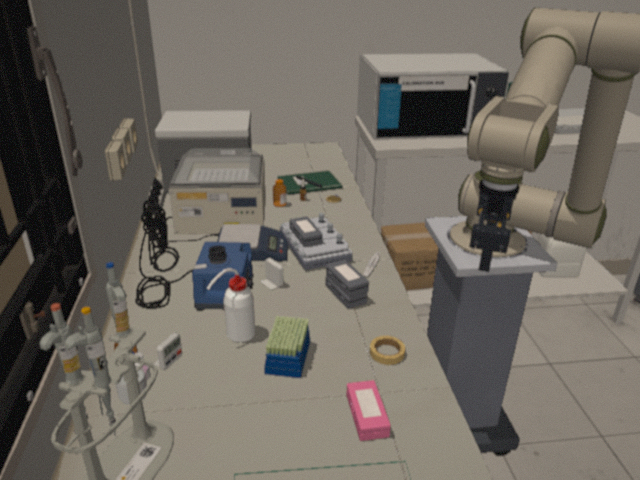

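The top view shows the block near (364,243), with the parked case at (361,230) and bolts at about (344,258), (367,253) and (389,249). The column of two is at (283,256), the timer at (309,200) and the forceps at (325,290). I'll measure the case tops and bolt heads with depth point clouds from both cameras.

```bash
cat > h.py <<'E'
import numpy as np,cv2
from scipy.spatial.transform import Rotation as R
def cloud(c):
    z=c["z_map"]; v,u=np.mgrid[:480,:640]; K=c["mtx"]
    p=np.stack([(u-K[0,2])/K[0,0]*z,(v-K[1,2])/K[1,1]*z,z],-1)
    q=np.asarray(c["rotation"]); P=p@R.from_quat(q[[1,2,3,0]]).as_matrix().T+c["eye"]
    P[z==0]=np.nan; return P
def proj(c,p):
    q=np.asarray(c["rotation"]); x=(np.atleast_2d(p)-c["eye"])@R.from_quat(q[[1,2,3,0]]).as_matrix()
    x=x@c["mtx"].T; return x[:,:2]/x[:,2:]
def rect(P,lo,hi,win):
    m=(P[...,2]>lo)&(P[...,2]<hi)&(P[...,0]>win[0])&(P[...,0]<win[1])&(P[...,1]>win[2])&(P[...,1]<win[3])
    X=P[m]; 
    if len(X)<5: return len(X)
    k=cv2.minAreaRect(X[:,:2].astype(np.float32)); (w,h),a=k[1],k[2]
    a=a if w<h else a-90   # angle of the short side vs x
    return len(X),np.round(k[0],1),np.round(sorted((w,h)),1),round(a,1),np.round(np.median(X,0),1)
E
python3 - <<'E'
from h import *
for n in("top","side"):
    c=dict(np.load(n+"0.npz")); P=cloud(c)
    if n=="top":
        for u,v in((361,230),(283,256),(344,258),(367,253),(389,249),(309,200),(325,290),(380,260),(300,290)): print(u,v,P[v,u].round(1))
        ctr=P[230,361]; col=P[256,283]
    f=lambda p,d:(p[0]-d,p[0]+d,p[1]-d,p[1]+d)
    print(n,"case",rect(P,74,92,f(ctr,85)),"col",rect(P,60,77,f(col,80)))
    cen=ctr[:2]-[30,0]
    print("block",rect(P,20,58,f(cen,150)))
E
python3 - <<'E'
import cv2
a=cv2.imread("pics/top0.png")[185:305,255:415]; b=cv2.imread("pics/side0.png")[205:315,265:395]
cv2.imwrite("pics/c0.png",cv2.vconcat([cv2.resize(a,(400,300),interpolation=2),cv2.resize(b,(400,300),interpolation=2)]))
E
```

```text
361 230 [560.1  21.7  86.3]
283 256 [478.4 251.2  69.8]
344 258 [475.4  70.6  79.1]
367 253 [491.9   3.   80.6]
389 249 [507.  -62.8  75.4]
309 200 [656.5 179.3  62.5]
325 290 [389.1 123.3   8. ]
380 260 [481.2 -40.8  34.5]
300 290 [387.9 199.4   1.7]
top case (792, array([535.4,  16. ]), array([115.1, 137. ]), 15.3, array([560.8,  18.7,  82.9])) col (761, array([481.3, 253.1]), array([ 61.1, 120.2]), 22.0, array([481.3, 253.3,  68.9]))
block (3626, array([559.9,  20. ]), array([240.6, 298.5]), 0.6, array([539.3,  11.7,  44.6]))
side case (490, array([538.5,  18.7]), array([115.4, 140.6]), 11.4, array([562.7,  28.9,  83.1])) col (691, array([482.7, 255.2]), array([ 62.4, 125.2]), 22.2, array([483.8, 263.7,  69.2]))
block (2317, array([560. ,  28.9]), array([240. , 284.8]), 0.0, array([565.1,  68.5,  42.6]))
```

View pics/c0.png

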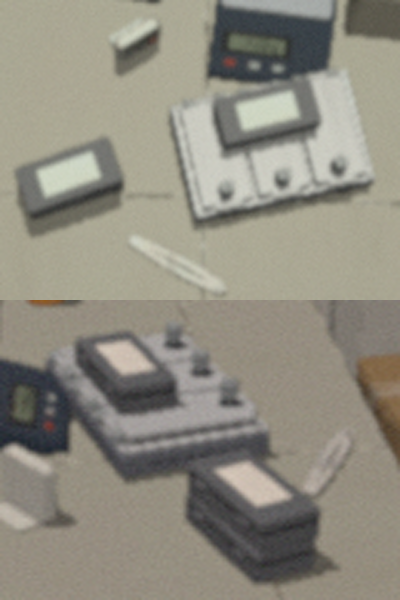

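The crops confirm the layout: the case sits across the caps on the hinge side, with three bolt heads at the near end. The column is turned a little more than the block. Next I'll refine with averaged depth and separated blobs.

```bash
cat >> h.py <<'E'
def avg(r,n,k=8):
    cs=[r.capture(n) for _ in range(k)]; z=np.stack([c["z_map"] for c in cs]).astype(float); z[z==0]=np.nan
    c=dict(cs[0]); c["z_map"]=np.nan_to_num(np.nanmedian(z,0)); c["pixels"]=np.mean([k["pixels"] for k in cs],0).astype(np.uint8); return c
def blobs(P,lo,hi,win,minpx=3):
    m=(P[...,2]>lo)&(P[...,2]<hi)&(P[...,0]>win[0])&(P[...,0]<win[1])&(P[...,1]>win[2])&(P[...,1]<win[3])
    n,l=cv2.connectedComponents(m.astype(np.uint8),connectivity=4); out=[]
    for i in range(1,n):
        X=P[l==i]
        if len(X)<minpx: continue
        k=cv2.minAreaRect(X[:,:2].astype(np.float32)); (w,h),a=k[1],k[2]; a=a if w<h else a-90
        out.append((len(X),np.round(k[0],1),np.round(sorted((w,h)),1),round(a,1),X.mean(0).round(1)))
    return out
E
python3 - <<'E'
from bench import r
from h import *
for n in("top","side"):
    c=avg(r,n); np.savez(n+"1.npz",**c); P=cloud(c)
    print(n)
    for lo,hi,w,m in((72,92,(430,640,-70,110),60),(60,90,(430,530,-90,100),3),(60,76,(400,570,170,340),60),(40,56,(400,700,-150,180),200),(24,100,(400,700,-150,180),300)):
        print(lo,hi); [print("  ",*b) for b in blobs(P,lo,hi,w,m)]
E
```

```text
top
72 92
   781 [562.6  19.1] [ 60.2 119.7] 14.7 [561.5  19.3  82.6]
60 90
   49 [527.3  52.8] [ 8.8 36.8] 8.8 [525.8  56.3  76.2]
   30 [505.7 -70.2] [15.1 15.6] -68.2 [504.9 -69.7  73.5]
   30 [487.7  -2.2] [14.5 14.6] 43.3 [487.6  -2.   73.5]
   30 [471.1  66.1] [14.9 15.2] -51.8 [470.7  65.7  72.9]
60 76
   788 [482.1 253.5] [ 59. 120.] 21.2 [481.2 253.4  68.9]
40 56
   582 [677.3   8.1] [ 45.5 151.8] 0.0 [681.8   4.5  45.6]
   737 [553.7 -57.1] [ 69.7 142.3] -78.9 [548.5 -63.2  49. ]
   749 [520.1  77.1] [ 65.8 141.9] -76.4 [512.1  80.8  48.9]
   446 [502.2   1.1] [64.4 70.4] -75.6 [504.2   2.2  49. ]
24 100
   4739 [584.6  21.4] [226.7 250.7] -76.5 [564.   11.6  50.8]
side
72 92
   496 [563.1  21.9] [ 59.2 121.5] 15.7 [563.7  29.6  82.2]
60 90
   30 [506.3 -66.6] [11.7 12.3] 83.1 [506.5 -65.5  69.9]
   37 [489.4  -0.9] [13.3 15.2] 27.2 [489.6   1.3  69.5]
   35 [524.5  62.5] [ 8.8 21.2] -7.2 [525.3  67.9  73.9]
   39 [471.3  66.8] [14.8 15. ] -89.0 [471.8  69.5  70.3]
60 76
   697 [482.1 255.5] [ 58.5 119.6] 21.5 [483.1 262.1  68.6]
40 56
   402 [677.5 -15.2] [ 45.  200.3] 0.0 [681.3   2.9  45.9]
   1067 [536.9  11.6] [143.2 205.5] 14.0 [530.4  42.3  49. ]
24 100
   3288 [570.5  11. ] [240.8 304.1] 72.4 [575.2  37.7  51.2]
```

```bash
cat >> h.py <<'E'
def down(deg,flip=0):
    a=np.radians(deg+180*flip); y=np.array([np.cos(a),np.sin(a),0]); z=np.array([0,0,-1.])
    q=R.from_matrix(np.stack([np.cross(y,z),y,z],1)).as_quat(); return q[[3,0,1,2]]
E
python3 - <<'E'
from bench import r
from h import *
for f in(0,1):
    print(f,[np.round(r.ik(p,down(a,f)),2) if r.ik(p,down(a,f)) is not None else None for p,a in (((562.6,20,150),14.8),((482.1,254.3,150),21.3),((488,-2,150),14.3))])
f=min((0,1),key=lambda f:9 if r.ik((562.6,20,150),down(14.8,f)) is None else abs(r.ik((562.6,20,150),down(14.8,f))[5]))
q=down(14.8,f)
r.goto((562.6,20,150),q); r.grip(78,20)
print(r.movel((562.6,20,54.5),rate=120,f_stop=8))
r.grip(40,20); s=r.sense(); print(f,s["width"],s["ee_pos"],s["grip_force"],s["wrist_force"],s["t"])
E
```

```text
0 [array([-0.17,  0.48,  1.4 , -0.  ,  1.26, -0.43]), array([ 0.27,  0.45,  1.45, -0.  ,  1.23, -0.1 ]), array([-0.25,  0.36,  1.61, -0.  ,  1.17, -0.5 ])]
1 [array([-0.17,  0.48,  1.4 , -0.  ,  1.26,  2.71]), None, array([-0.25,  0.36,  1.61, -0.  ,  1.17,  2.64])]
False
0 57.975190911458824 [562.84512208  19.98827659  54.9539903 ] 19.983739536255598 [-0.13239733 -0.33184774  4.48850161] 4.7167
```

```bash
python3 - <<'E'
from bench import r
from h import *
q=down(21.3)
r.movel((562.6,20,140),rate=120)
r.movel((482.1,254.3,140),q,rate=200)
r.movel((482.1,254.3,80),rate=120)
print(r.movel((482.1,254.3,73),rate=25,f_stop=3)); r.pause(.2); s=r.sense(); print(s["ee_pos"],s["wrist_force"],s["width"])
r.grip(74); r.movel((482.1,254.3,170),rate=120)
r.goto((400,60,230),down(14.3))
r.pause(.3)
print(r.sense()["t"])
for n in("top","side"):
    c=avg(r,n,4); P=cloud(c); cv2.imwrite(f"pics/{n}2.png",c["pixels"][:,:,::-1])
    print(n,*blobs(P,92,112,(400,570,170,340),30),*blobs(P,50,90,(400,570,170,340),20))
E
```

```text
True
[482.67489135 254.42223315  74.66160124] [0.49601213 0.37819858 6.46317696] 57.84924008288371
10.6917
top (824, array([482.2, 253.2]), array([ 60.4, 119.9]), 22.0, array([481.4, 253.2, 103. ])) (114, array([455.2, 243.1]), array([  4.7, 117.8]), 21.0, array([455.9, 242.4,  69.9]))
side (712, array([482.7, 255.1]), array([ 58.5, 122.5]), 21.9, array([483.6, 263. , 102.3])) (594, array([499.3, 273.9]), array([ 52.3, 129.8]), 47.4, array([487.1, 285.7,  70.3]))
```

The case landed within about 1 mm and 0.5° of where the column was measured. Now I'll tap the bolts.

```bash
python3 - <<'E'
from bench import r
from h import *
q=down(14.3-90); B=dict(left=(471,66.2),middle=(488.4,-1.8),right=(505.7,-69))
r.grip(0,20)
for k,(x,y) in B.items():
    r.goto((x,y,110),q); r.movel((x,y,82),rate=100)
    r.pause(.15)
    hit=r.movel((x,y,65),rate=20,f_stop=7); s=r.sense(); r.pause(.1); s2=r.sense()
    print(k,hit,s["ee_pos"].round(2),s["wrist_force"].round(1),s2["ee_pos"].round(2),s2["wrist_force"].round(1),s["t"])
    r.movel((x,y,110),rate=120)
    if s["ee_pos"][2]<71.5: break
E
```

```text
left True [471.09  66.19  69.21] [-1.9  0.4  8.1] [471.1   66.18  69.22] [-1.8  0.7  8. ] 14.875
```

The left bolt gave: contact stopped at z=69.2 against 74 when up. I'll grasp it and swing its cap open.

```bash
python3 - <<'E'
from bench import r
from h import *
x,y=471,66.2; b=np.radians(14.3); d=np.array([np.cos(b),np.sin(b)])
r.grip(40,20); print(r.movel((x,y,56.5),rate=80,f_stop=8)); r.grip(0,20)
s=r.sense(); print(s["width"],s["ee_pos"].round(1),s["grip_force"],s["wrist_force"].round(1))
p0=s["ee_pos"]; hz=65-44.5
for th in np.linspace(0.1,1.0,10):
    dx=-115*np.cos(th)+hz*np.sin(th)+115; dz=115*np.sin(th)+hz*np.cos(th)-hz
    r.movel((p0[0]+dx*d[0],p0[1]+dx*d[1],p0[2]+dz),rate=60)
    s=r.sense(); print(round(th,2),s["ee_pos"].round(1),s["wrist_force"].round(1),round(s["width"],1))
    if np.linalg.norm(s["wrist_force"])>30: break
r.pause(.3); print(r.sense()["t"],r.sense()["grip_force"])
for n in("top","side"):
    c=r.capture(n); cv2.imwrite(f"pics/{n}3.png",c["pixels"][:,:,::-1])
    P=cloud(c); print(n,*blobs(P,92,112,(400,510,200,340),30))
    if n=="side": cv2.imwrite("pics/s3c.png",cv2.resize(c["pixels"][120:330,240:520,::-1],(760,570),interpolation=2))
E
```

```text
False
15.492690897607389 [471.5  65.1  56.8] 20.089101574849337 [ 0.5 -9.3  1.2]
0.1 [474.   65.6  68.1] [ 0.2 -2.7 -2.7] 15.2
0.2 [477.6  66.5  79.2] [-1.2 -3.8 -2.2] 15.5
0.3 [482.3  67.7  89.8] [-0.1 -4.7 -1.4] 15.5
0.4 [487.8  69.2  99.7] [ 0.4 -4.8 -1.2] 15.4
0.5 [494.4  70.8 109. ] [-0.6 -6.2 -1.8] 15.2
0.6 [501.8  72.7 117.6] [-0.8 -5.9 -1.2] 15.6
0.7 [510.1  74.8 125.5] [-0.1 -7.5 -0.8] 15.5
0.8 [519.1  77.  132.5] [-1.9 -6.6  0.1] 15.4
0.9 [528.8  79.5 138.6] [-1.2 -6.5  0.6] 15.1
1.0 [539.   82.1 143.7] [-2.1 -5.9  0.6] 15.7
21.225 20.00007301568985
top (705, array([480.9, 253.8]), array([ 59.3, 118. ]), 19.0, array([477.6, 258.6, 103.1]))
side (612, array([483.2, 257.4]), array([ 61.5, 123. ]), 21.6, array([478.5, 269.7, 102.4]))
```

View pics/s3c.png

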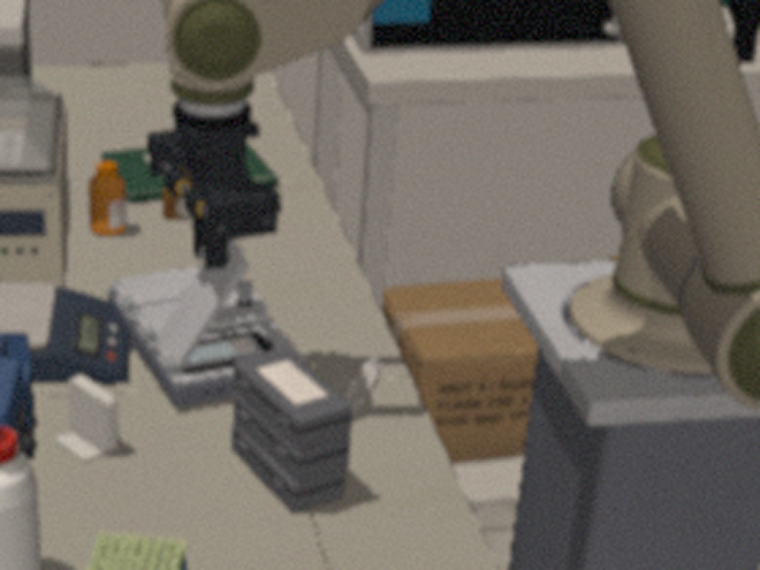

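The picture shows the near cap lifted at about (205,310) with the fingers holding its bolt, and the stack of three square at about (290,420). The width has stayed at 15.5 mm, so the bolt is still gripped.

```bash
python3 -c "
from bench import r
print(r.hand_in())"
```

```text
the job is handed in; nothing more can be done
None
```

The job is handed in, with no verdict returned: the case is squarely on the column (about 1 mm off by camera), the left bolt was the loose one (it gave about 5 mm; the other two were not tapped), and the arm is holding its cap open at about 1.0 rad (57°).

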